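# Press the assembly spanner into its shaped tray and slide the tray home

## Robot

A 6-joint arm with a two-finger parallel gripper is mounted at the origin on the work surface. World frame = base frame: x ahead of the robot, y to its left, z up, the work surface at z = 0. Lengths are in m, angles in rad, forces in N, time in s.
With the tool pointing down it reaches from about 0.25 to 0.725 m from the base axis. Payload 4 kg.
Tool frame: the origin (TCP) lies between the finger pads; the fingertips stand 17 mm ahead of it and the grasp point (between the pads) lies 2 mm behind it; z points along the fingers, x is the direction in which the jaws open and shut, and the axes are right-handed (so a half turn about z gives the same grasp; the last joint's range is limited). The gripper opens to 85 mm and grips with 20 to 120 N. Pads are 22 mm wide; open, the fingers measure 114 mm over their backs; the gripper's body (76 mm by 85 mm) begins 54 mm behind the grasp point. The pads swing forward as they close: fully open they stand 13 mm farther back than shut.
Start: joints at [-1.228, 0.241, 0.005, 1.335, 0, 1.571], TCP at [0.168, -0.471, 0.248] pointing down, gripper open.
Joint ranges: [-2.72, 2.72], [-1.05, 1.87], [-1.09, 1.28], [-1.99, 2.15], [-1.42, 1.44], [-3.14, 3.14]. Speed limits (rad/s): [2.79, 2.79, 3.14, 3.14, 3.14, 3.14].

## Interface

Orientations are given as a unit quaternion [x, y, z, w].
In Python, from workcell import telemetry, cams, workorder gives the robot as it stands. The module is installed in compiled form; this text tells all that it offers.
- The arm moves only by the tool apply_moves, never from a script. Its argument "moves" is a list that holds one entry, the list of rows, each a list of 4 numbers: the shift along the tool's x, y, z in mm, then the turn about the tool's z in degrees. A call has exactly 10 rows; each row shifts and turns the pose as measured when the row begins, along the tool's axes as they then stand; what a row does not reach is not made up. A row lasts 1/10 s, in which the tool goes at most 50 mm and 8.59 degrees, less where a joint would pass 70% of its speed; a pose out of reach is approached as far as the arm can. A call with a gripper value outside its range is refused whole. "hand" is the gripper's target within -1 to 1 (fully open at 1, half-way at 0, shut at -1), set as the call begins (left out, the last holds). The fingers move at their own pace and stop on an object; the grip force is fixed at half the most. Time passes only in rows, so rows that do not move let the fingers close, or fill a call up. It gives the time, the measured TCP pose, the force and the opening at its end, in the units of the state.
- telemetry.get_obs(): the state, without advancing time (a new reading comes with each control period).
- cams.camera(name): name is "scene" or "top"; returns a dict with "color" (480x640x3 uint8, red, green, blue), "fovy" (degrees; the focal length in pixels is half the picture's height over the tangent of half this angle, whatever the lens; pixels are square), "cx", "cy" (the principal point, pixels), "camera_from_world" (4x4, takes a point from world to camera coordinates). Camera axes: x right, y down, z forward; pixel columns grow to the right and rows downward; lengths in m; the calibration is good to about 2 mm. A picture is of the moment at which its call begins. There is no depth.
- workorder.job_done(): hands the job in, once; it reports no verdict.
The state is a dict: "clock": time; "joint_pos": joint angles; "joint_vel": joint speeds; "tau": joint torques, N m; "eef_pos": TCP position; "tool_rot": TCP orientation; "ft_force": force on the tool from outside, world axes, zero at the start; "ft_torque": the same for the moment, N m; "grip_width": finger opening in m.
Only numpy, scipy, OpenCV 4.12 (cv2) and the standard library are available. Lean on these libraries where they do the work, as an engineer would, in place of code of your own. Each camera call takes 0.05 s, during which the arm holds its last target. There are 200 camera calls.

## Task

Put the large loose spanner away: lay it in the empty shaped recess of the pulled-out tool tray with its open jaw at the jaw-shaped end, and press it fully home between the two orange spring cheeks so that it lies level and down on the recess floor. Only then push the tray fully shut under the plywood top of its case, with the spanner still home in it. Leave the screwdriver, the glue jar and the wooden slat where they are.

Things in the scene. Friction and masses are not known exactly. Their poses are not given: they have to be found in the camera images.
- spanner_grip (a point): Grip point of the loose steel combination spanner (0.22 kg): on its shaft near its centre of mass, half-way up. Spanner 170 mm long, 13 mm thick all over, shaft 14 mm wide; it lies flat on the bench left or right of the tray at any yaw; both faces alike. Axes: y along the shaft to the open jaw, z up. Straight shaft from 62 mm behind to 35 mm ahead of this point.
- spanner_jaw (a point): Middle of the spanner's open jaw head (40 mm wide, 38 mm long), half-way up, 58 mm ahead of spanner_grip along its y; the jaw's end is 15 mm further on.
- spanner_ring (a point): Centre of the spanner's ring head (30 mm across), half-way up, 82 mm behind spanner_grip along its y.
- recess_grip (a point): Where spanner_grip lies when fully home in the empty recess. Moves with the tray. Axes: y along the recess to its wide jaw end, x the way the tray slides shut, z up; the spanner's axes agree when home. Yellow recess floor 11 mm below the tray's black top face (face 42 mm above the bench), 2.5 mm to spare each side. Home, the spanner's top stands 2 mm above the black face.
- recess_jaw (a point): Where spanner_jaw lies when home, at the wide end of the empty recess; 58 mm from recess_grip along +y. A finger scoop 44 mm long (along y, centred on recess_grip), 15 mm deep, crosses the tray from its front to 50 mm behind recess_grip. A smaller spanner is fixed in the tray 87 mm further in along x, jaw the other way.
- recess_ring (a point): Where spanner_ring lies when home, at the narrower, ring end of the recess; 82 mm from recess_grip along -y.
- cheek_head: Orange sprung cheek at the recess's jaw end (its twin is at the ring end). They slope inwards going down, rise 4 mm above the black face and catch the spanner's ends: merely laid in, it stands 5 to 8 mm too high. Pressing down with 10 to 20 N over the shaft, then over a head that stays up, drives it home, and friction holds it. Origin: the face's lower edge, 8 mm below the black face.
- tray_front (a point): Middle of the outer face of the tray's brown wooden front board (250 mm wide, from 10 to 34 mm above the bench, 20 mm thick), 22 mm above the bench, 70 mm in front of the recess's axis; axes as recess_grip. Push here along its +x to shut the tray; the slide resists with about 4 N. The board stays outside the case.
- tray (a joint): How far the tray is pulled out, m: 0 is fully shut, against a stop; 0.15 is its other end.
- case: Fixed plywood case of the tray; origin on the bench at the middle of its mouth, x pointing into it (the way the tray shuts). 266 mm wide, 190 mm deep, top 60 mm above the bench, stock boxes on the rear half of its top up to 105 mm. Its roof is 6 mm above the tray's black face: a spanner that is not pressed home strikes it.
- screwdriver: Bystander: red-handled screwdriver 200 mm long lying on the bench on the other side of the tray from the spanner. Leave alone.
- glue: Bystander: jar of glue, 60 mm across, 80 mm high; origin at its underside. Leave alone.
- slat: Bystander: loose wooden slat 200 x 45 x 18 mm; origin at its underside. Leave alone.
Things that resemble listed ones, but are neither listed nor needed, are in the scene too. There is more than one size of the part that bears spanner_grip; the job needs the middle-sized.

How it is judged:
By the outcome, as a careful person would: the job done as asked, in the order asked, and still so for the second after the job is handed in, with the robot touching nothing.
It also fails if it takes over 64 s, if anything falls off the work surface, if the arm or the gripper's body presses on something with over 40 N, if the wrist force passes 120 N, or if a joint passes its speed limit or range.

## Working session

There is one attempt and no reset: what is moved stays moved. The work goes in short steps, Python scripts to look and compute and a tool call to move; the robot and the scene stay as the last step left them, time stands still between calls to the robot, and variables do not carry over. Pictures are saved under pics/ and viewed, about 8 in all and at most 12, crops included, and the job is handed in when it is done.

Besides the shell and the picture viewer there is one more tool, called after "Emit:" as a command line: name --argument value ..., lists and objects as JSON in quotes. apply_moves: Moves the arm, as the interface text tells. Its arguments: {"type":"object","properties":{"moves":{"type":"array"},"hand":{"type":"number"}},"required":["moves"]}

```bash
mkdir -p pics; cat > h.py <<'E'
import numpy as np,cv2
from workcell import telemetry,cams,workorder
def shot(n,f=None):
    c=cams.camera(n)
    if f: cv2.imwrite('pics/'+f,c['color'][:,:,::-1])
    np.save('%s_img.npy'%n,c['color']); 
    c['f']=240/np.tan(np.radians(c['fovy'])/2); return c
def ray(c,u,v,z):
    T=np.array(c['camera_from_world']);R=T[:3,:3];o=-R.T@T[:3,3]
    d=R.T@np.array([(u-c['cx'])/c['f'],(v-c['cy'])/c['f'],1]);return o+d*(z-o[2])/d[2]
def proj(c,p):
    T=np.array(c['camera_from_world']);q=T[:3,:3]@np.array(p)+T[:3,3];return c['f']*q[:2]/q[2]+[c['cx'],c['cy']]
E
python3 - <<'E'
from h import *
for n in('scene','top'):
    c=shot(n,n+'1.png');T=np.array(c['camera_from_world']);print(n,c['fovy'],c['cx'],c['cy'],-T[:3,:3].T@T[:3,3],T.round(3).tolist())
o=telemetry.get_obs();print(o)
E
```

```text
scene 56.43397692835667 319.28955064999917 245.60431810320486 [0.98584616 0.33879018 0.9052111 ] [[-0.632, 0.775, -0.005, 0.365], [0.658, 0.534, -0.532, -0.348], [-0.409, -0.339, -0.847, 1.285], [0.0, 0.0, 0.0, 1.0]]
top 45.57083553762637 327.56979563810245 245.0600309145581 [0.44626349 0.02540348 1.42563702] [[0.002, -1.0, 0.016, 0.001], [-0.995, -0.003, -0.099, 0.586], [0.099, -0.016, -0.995, 1.375], [0.0, 0.0, 0.0, 1.0]]
{'clock': 0.1, 'joint_pos': array([-1.22800626e+00,  2.41323888e-01,  3.83870005e-03,  1.33517121e+00,
       -1.75478282e-05,  1.57079482e+00]), 'joint_vel': array([-1.05551886e-03,  3.28061281e-04,  4.05637977e-03,  4.15893244e-04,
       -9.54855426e-05, -3.24704158e-04]), 'tau': array([ 3.81220498e-04, -3.73138225e+01,  2.53010005e+01,  1.08465119e-02,
        4.90896446e-05,  1.09008738e-05]), 'eef_pos': array([ 0.16787445, -0.4704107 ,  0.24750107]), 'tool_rot': array([ 8.17348280e-01, -5.76143146e-01, -7.65218633e-04, -5.28664445e-04]), 'ft_force': array([-0.74679021, -0.32590628, -0.73180556]), 'ft_torque': array([ 0.02071941,  0.02118798, -0.0143027 ]), 'grip_width': 0.08548366708088825}
```

View pics/top1.png

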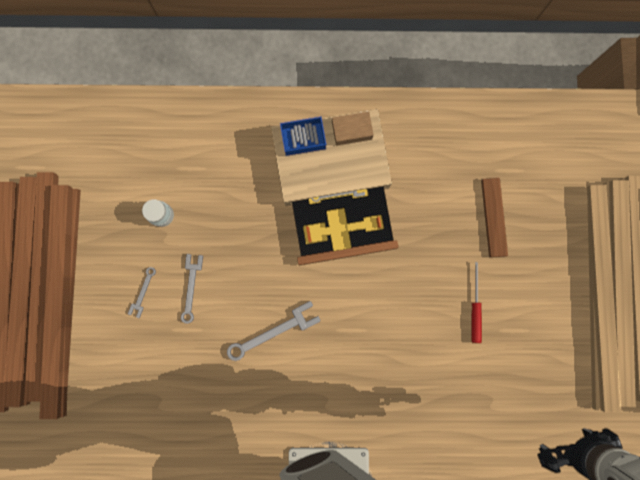

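View pics/scene1.png

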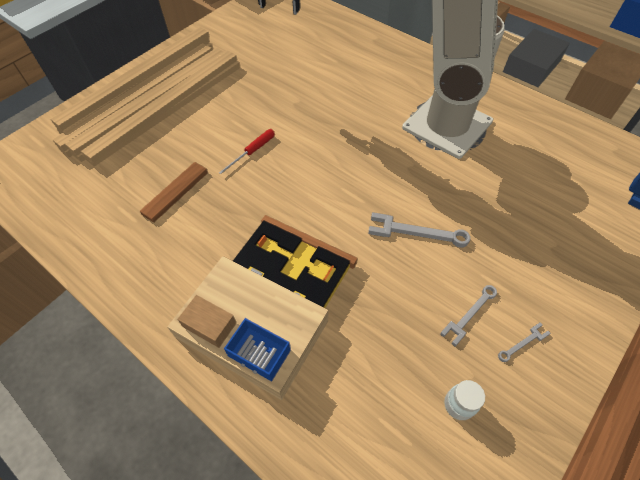

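Candidates: big spanner at top (272,332), medium one (190,288), small one (142,292), plus the small fixed one in the tray. By length (170 mm is about 70 px), the one at (190,288) is right. I'll check it in a close crop.

```bash
cat > m.py <<'E'
from h import *
c=shot('top');I=c['color']
a=cv2.resize(I[245:330,120:220],None,fx=4,fy=4,interpolation=cv2.INTER_CUBIC)
b=cv2.resize(I[180:270,280:405],None,fx=4,fy=4,interpolation=cv2.INTER_CUBIC)
o=np.zeros((720,500,3),np.uint8);o[:340,:400]=a;o[350:710,:500]=b
cv2.imwrite('pics/crop1.png',o[:600 if 0 else 720,:,::-1][:, :])
hsv=cv2.cvtColor(I,cv2.COLOR_RGB2HSV)
m=((hsv[...,1]<60)&(hsv[...,2]>90)).astype(np.uint8);m[:240]=0;m[:,:100]=0
for k in cv2.findContours(m,0,cv2.CHAIN_APPROX_NONE)[0]:
    if 100<cv2.contourArea(k)<3000 and k[:,0,1].max()<400:
        P=np.array([ray(c,u,v,.010)[:2] for u,v in k[:,0]]);q=cv2.minAreaRect((P*1000).astype(np.float32));print(k[:,0].mean(0),np.round(q[0]),np.round(q[1]),q[2])
y=((hsv[...,0]>8)&(hsv[...,0]<32)&(hsv[...,1]>150)&(hsv[...,2]>110)).astype(np.uint8)
for k in cv2.findContours(y,0,cv2.CHAIN_APPROX_NONE)[0]:
    if cv2.contourArea(k)>15: print('Y',cv2.boundingRect(k),cv2.contourArea(k))
E
python3 m.py
```

```text
[277.13924051 329.89873418] [372. 139.] [ 56. 239.] 26.599929809570312
[141.20930233 294.48062016] [471. 457.] [ 31. 126.] 69.99674224853516
[190.73595506 284.31460674] [480. 340.] [ 41. 167.] 84.40817260742188
Y (304, 209, 79, 43) 1420.5
```

View pics/crop1.png

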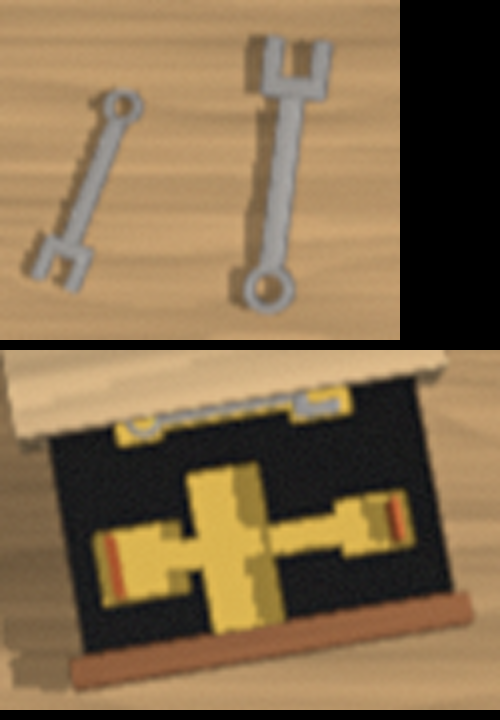

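Choice confirmed: the middle spanner measures 167x41 mm, with its jaw end up at about px (194,262) and its ring at (187,317). The recess's jaw end is on the left, at px (305,235). Next is a scene crop, so I can use both views.

```bash
python3 - <<'E'
from h import *
c=shot('scene');I=c['color']
cv2.imwrite('pics/crop2.png',cv2.resize(I[205:305,220:370],None,fx=5,fy=5,interpolation=cv2.INTER_CUBIC)[:,:,::-1])
t=shot('top')
F=lambda a,b:(280+a/4,180+(b-350)/4)
for n,p,z in[('jawA',(95,533),.042),('jawB',(103,607),.042),('ringA',(406,490),.042),('ringB',(414,545),.042),('scTL',(187,475),.042),('scTR',(259,463),.042),('scBL',(213,633),.042),('scBR',(285,620),.042),('bdL',(75,690),.034),('bdR',(472,622),.034),('blkL',(85,652),.042),('blkR',(452,593),.042)]:
    print(n,(ray(t,*F(*p),z)*1000).round(1)[:2])
S=lambda a,b:(120+a/4,245+b/4)
for n,p in[('ring',(268,288)),('jawbaseL',(262,95)),('jawbaseR',(325,97)),('tipL',(272,37)),('tipR',(323,42))]: print(n,(ray(t,*S(*p),.013)*1000).round(1)[:2])
print(proj(c,[.48,.34,.013]))
E
```

```text
jawA [631.4  61.1]
jawB [586.   55.9]
ringA [ 658.7 -129.2]
ringB [ 624.8 -133.9]
scTL [667.4   5. ]
scTR [675.1 -39.1]
scBL [570.4 -11. ]
scBR [578.5 -54.8]
bdL [536.   72.9]
bdR [ 578.4 -170. ]
blkL [558.6  66.7]
blkR [ 595.3 -156.8]
ring [409.3 345.7]
jawbaseL [527.3 352.5]
jawbaseR [526.2 313.8]
tipL [563.2 347.3]
tipR [560.2 315.8]
[470.37028399 311.67058111]
```

View pics/crop2.png

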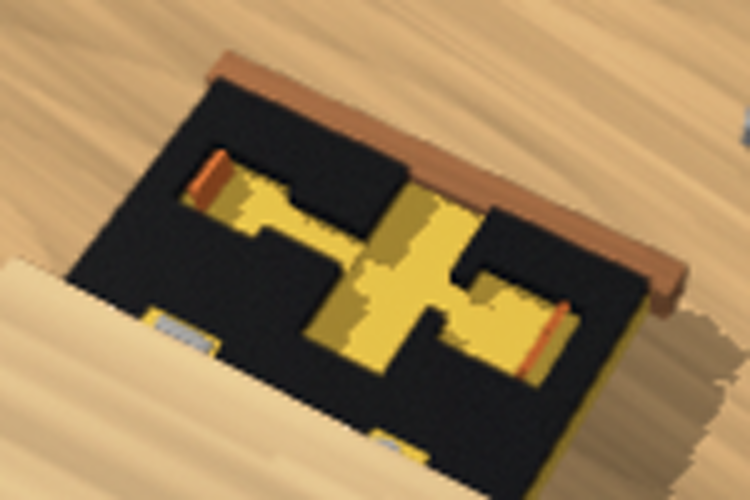

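```bash
cat > fit.py <<'E'
from h import *
from scipy.optimize import least_squares
T=lambda a,b:(280+a/4,180+(b-350)/4)
S=lambda a,b:(220+a/5,205+b/5)
G=11.5
M=dict(jawA=(22.5,73+G),jawB=(-22.5,73+G),ringA=(17.5,-97-G),ringB=(-17.5,-97-G),scL=(50,22),scR=(50,-22),bdL=(-70,113),bdR=(-70,-137))
pt=dict(jawA=(95,533),jawB=(103,607),ringA=(406,490),ringB=(414,545),scL=(187,475),scR=(259,463),bdL=(75,690),bdR=(472,622))
ps=dict(jawA=(540,388),jawB=(580,318),ringA=(182,203),ringB=(220,150),scL=(385,376),scR=(303,330),bdL=(690,265),bdR=(225,50))
def fit(sets):
    D=[]
    for c,f,P in sets:
        for k,p in P.items(): D.append((M[k],ray(c,*f(*p),.034 if k[0]=='b' else .042)[:2]*1000,k))
    def r(v):
        a=v[2];R=np.array([[np.cos(a),-np.sin(a)],[np.sin(a),np.cos(a)]])
        return np.concatenate([R@np.array(m)+v[:2]-w for m,w,_ in D])
    s=least_squares(r,[622,-25,.17],loss='soft_l1');return s.x[:2].round(1),np.degrees(s.x[2]).round(2),r(s.x).reshape(-1,2).round(1).tolist()
if __name__=='__main__':
    t=shot('top');s=shot('scene')
    for x in([(t,T,pt)],[(s,S,ps)],[(t,T,pt),(s,S,ps)]): print(*fit(x))
    I=s['color'];hsv=cv2.cvtColor(I,cv2.COLOR_RGB2HSV)
    for c,b in((t,(245,330,175,215)),(s,(275,360,430,510))):
        hsv=cv2.cvtColor(c['color'],cv2.COLOR_RGB2HSV);m=((hsv[...,1]<60)&(hsv[...,2]>90)).astype(np.uint8)
        k=np.zeros_like(m);k[b[0]:b[1],b[2]:b[3]]=m[b[0]:b[1],b[2]:b[3]]
        n=max(cv2.findContours(k,0,1)[0],key=cv2.contourArea)[:,0]
        q=cv2.minAreaRect(np.array([ray(c,u,v,.011)[:2]*1000 for u,v in n],np.float32));print(q,cv2.boxPoints(q).round().tolist())
    # tool yaw helper
    from scipy.spatial.transform import Rotation as R
    print(R.from_quat(telemetry.get_obs()['tool_rot']).as_matrix().round(3))
E
python3 fit.py
```

```text
[623.1 -25.1] 9.82 [[-0.5, 0.9], [0.5, -1.6], [0.2, 0.2], [-0.4, -1.1], [1.2, 0.1], [1.1, 0.9], [-1.1, 1.4], [-0.8, -2.0]]
[623.6 -18.9] 10.45 [[0.2, 0.7], [-5.8, 0.5], [1.4, -4.1], [-0.8, -4.1], [0.7, 0.2], [3.2, -0.1], [-1.2, 0.8], [-0.2, 0.1]]
[623.3 -21.7] 10.0 [[-0.7, 4.3], [0.4, 1.6], [0.6, 3.7], [0.1, 2.2], [1.3, 3.6], [1.3, 4.4], [-1.2, 4.5], [-0.2, 1.2], [0.6, -2.1], [-5.5, -2.0], [0.3, -7.2], [-2.0, -7.0], [0.6, -2.9], [2.8, -3.3], [-0.7, -1.3], [-1.7, -2.3]]
((479.86114501953125, 339.9672546386719), (41.04584884643555, 167.3721923828125), 84.40817260742188) [[395.0, 328.0], [561.0, 311.0], [565.0, 352.0], [399.0, 369.0]]
((479.087646484375, 339.72637939453125), (39.25727844238281, 173.22299194335938), 86.1501693725586) [[391.0, 326.0], [564.0, 314.0], [567.0, 353.0], [394.0, 365.0]]
[[ 0.336 -0.942 -0.   ]
 [-0.942 -0.336  0.   ]
 [-0.001 -0.    -1.   ]]
```

```bash
cat > d.py <<'E'
import sys
from h import *
from scipy.spatial.transform import Rotation as R
# usage: d.py x y z(mm) heading(deg): remaining shift in tool axes (mm) and tool-z turn
o=telemetry.get_obs();A=R.from_quat(o['tool_rot']).as_matrix();t=[float(v) for v in sys.argv[1:]]
h=np.degrees(np.arctan2(A[1,0],A[0,0]))
print('t',round(o['clock'],2),'pos',(o['eef_pos']*1000).round(1),'hd',h.round(2),'j6',o['joint_pos'][5].round(2),'tilt',A[2,:2].round(4),'F',o['ft_force'].round(1),'w',round(o['grip_width']*1000,1))
if t: print('tool shift',(A.T@(np.array(t[:3])-o['eef_pos']*1000)).round(1),'turn',((h-t[3]+180)%360-180).round(2))
E
echo
```

Emit:
apply_moves --moves '[[[0, 0, 0, -8.5], [0, 0, 0, -8.5], [0, 0, 0, -8.5], [0, 0, 0, -8.5], [0, 0, 0, -8.5], [0, 0, 0, -8.5], [0, 0, 0, -8.5], [0, 0, 0, -8.5], [0, 0, 0, -8.5], [0, 0, 0, -8.5]]]' --hand 0.2

```text
clock: 1.35
eef_pos: [0.1679, -0.4704, 0.2476]
tool_rot: [0.99, 0.138, -0.0, -0.001]
ft_force: [0.6, 0.4, 0.1]
grip_width: 0.0511
```

```bash
python3 d.py 492 339 120 85
```

```text
t 1.35 pos [ 167.9 -470.4  247.6] hd 15.85 j6 0.07 tilt [-0.0001 -0.0015] F [0.6 0.4 0.1] w 51.1
tool shift [ 532.8 -689.9  128.7] turn -69.15
```

Emit:
apply_moves --moves '[[[27, -34.5, 5, 0], [27, -34.5, 5, 0], [27, -34.5, 5, 0], [27, -34.5, 5, 0], [27, -34.5, 5, 0], [27, -34.5, 5, 0], [27, -34.5, 5, 0], [27, -34.5, 5, 0], [27, -34.5, 5, 0], [27, -34.5, 5, 0]]]'

```text
clock: 2.35
eef_pos: [0.3385, -0.0571, 0.1965]
tool_rot: [0.991, 0.132, 0.004, 0.003]
ft_force: [1.1, -0.1, -0.4]
grip_width: 0.0512
```

```bash
python3 d.py 492 339 120 85
```

```text
t 2.35 pos [338.5 -57.1 196.5] hd 15.21 j6 1.14 tilt [0.0065 0.0069] F [ 1.1 -0.1 -0.4] w 51.2
tool shift [ 251.5 -342.5   75.7] turn -69.79
```

Emit:
apply_moves --moves '[[[25, -34, 6, 0], [25, -34, 6, 0], [25, -34, 6, 0], [25, -34, 6, 0], [25, -34, 6, 0], [25, -34, 6, 0], [25, -34, 6, 0], [25, -34, 6, 0], [25, -34, 6, 0], [25, -34, 6, 0]]]'

```text
clock: 3.35
eef_pos: [0.4949, 0.3562, 0.1357]
tool_rot: [0.991, 0.135, 0.008, 0.004]
ft_force: [0.4, -1.0, 0.5]
grip_width: 0.0509
```

Emit:
apply_moves --moves '[[[0, 0, 0, -7], [0, 0, 0, -7], [0, 0, 0, -7], [0, 0, 0, -7], [0, 0, 0, -7], [0, 0, 0, -7], [0, 0, 0, -7], [0, 0, 0, -7], [0, 0, 0, -7], [0, 0, 0, -7]]]'

```text
clock: 4.35
eef_pos: [0.4948, 0.3636, 0.1289]
tool_rot: [0.714, 0.7, 0.001, 0.007]
ft_force: [1.1, 0.6, 0.9]
grip_width: 0.0511
```

```bash
python3 d.py 492 339 60 85; python3 -c "
from h import *
c=shot('scene');u,v=proj(c,[.492,.339,.03]).astype(int);t=shot('top');a,b=proj(t,[.492,.339,.03]).astype(int)
f=lambda i,u,v:cv2.resize(i['color'][v-60:v+60,u-60:u+60],None,fx=3.2,fy=3.2,interpolation=2)
cv2.imwrite('pics/g1.png',np.hstack([f(c,u,v),f(t,a,b)])[:,:,::-1])"
```

```text
t 4.35 pos [494.8 363.6 128.9] hd 88.85 j6 0.66 tilt [-0.0074  0.0117] F [1.1 0.6 0.9] w 51.1
tool shift [-24.1  -3.1  69. ] turn 3.85
```

View pics/g1.png

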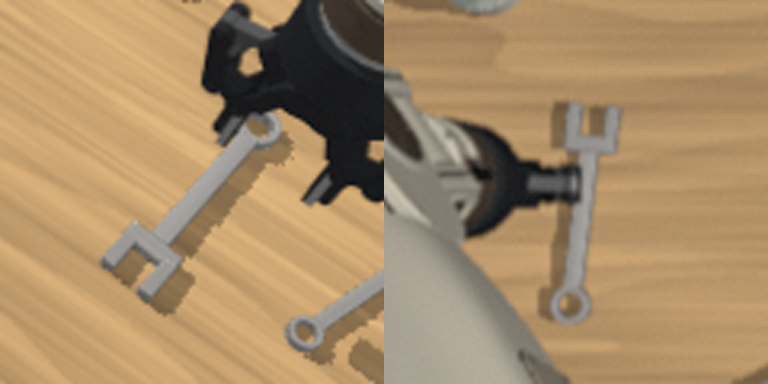

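The picture shows the spanner jaw-up at top crop (590,125), with the shaft running to the ring at (570,305). The gripper is about 24 mm to its left, as computed.

Emit:
apply_moves --moves '[[[-4, -0.5, 5, 0.6], [-4, -0.5, 7, 0.6], [-4, -0.5, 7, 0.6], [-4, -0.5, 7, 0.6], [-4, -0.5, 7, 0.6], [-4, -0.5, 7, 0.6], [0, 0, 7, 0], [0, 0, 7, 0], [0, 0, 7, 0], [0, 0, 7, 0]]]'

```text
clock: 5.45
eef_pos: [0.4906, 0.3364, 0.0548]
tool_rot: [0.742, 0.67, 0.001, 0.007]
ft_force: [-0.3, 0.4, -0.2]
grip_width: 0.0514
```

```bash
python3 d.py 492 339 22 85
```

```text
t 5.45 pos [490.6 336.4  54.8] hd 84.13 j6 0.71 tilt [-0.0069  0.0118] F [-0.3  0.4 -0.2] w 51.4
tool shift [ 2.9  0.7 32.8] turn -0.87
```

Emit:
apply_moves --moves '[[[0.5, 0, 5, -0.2], [0.5, 0, 5, -0.2], [0.5, 0, 5, -0.2], [0.5, 0, 5, -0.2], [0.5, 0, 4, 0], [0.5, 0.5, 4, 0], [0, 0, 3, 0], [0, 0, 2, 0], [0, 0, 0, 0], [0, 0, 0, 0]]]'

```text
clock: 6.45
eef_pos: [0.4917, 0.3398, 0.0179]
tool_rot: [0.737, 0.676, 0.001, 0.007]
ft_force: [-0.4, 0.2, 0.2]
grip_width: 0.0513
```

Emit:
apply_moves --moves '[[[0, 0, 0, 0], [0, 0, 0, 0], [0, 0, 0, 0], [0, 0, 0, 0], [0, 0, 0, 0], [0, 0, 0, 0], [0, 0, 0, 0], [0, 0, 0, 0], [0, 0, 0, 0], [0, 0, 0, 0]]]' --hand -1

```text
clock: 7.45
eef_pos: [0.4921, 0.34, 0.0187]
tool_rot: [0.737, 0.676, 0.002, 0.007]
ft_force: [-0.3, -0.0, -0.4]
grip_width: 0.0123
```

```bash
python3 d.py 492 339 22 85
```

```text
t 7.45 pos [492.1 340.   18.7] hd 85.03 j6 0.7 tilt [-0.0066  0.012 ] F [-0.3 -0.  -0.4] w 12.3
tool shift [-1.   0.  -3.3] turn 0.03
```

Emit:
apply_moves --moves '[[[0, 0, -5, 0], [0, 0, -10, 0], [0, 0, -15, 0], [0, 0, -15, 0], [0, 0, -15, 0], [0, 0, -15, 0], [0, 0, -10, 0], [0, 0, -5, -4], [0, 0, 0, -7], [0, 0, 0, -7]]]'

```text
clock: 8.45
eef_pos: [0.4891, 0.3396, 0.1149]
tool_rot: [0.618, 0.786, -0.002, 0.006]
ft_force: [0.8, 0.2, -2.8]
grip_width: 0.0123
```

Emit:
apply_moves --moves '[[[0, 0, 0, -8], [0, 0, 0, -8], [0, 0, 0, -8], [0, 0, 0, -8], [0, 0, 0, -8], [0, 0, 0, -8], [0, 0, 0, -8], [0, 0, 0, -8], [0, 0, 0, -8], [0, 0, 0, -8]]]'

```text
clock: 9.45
eef_pos: [0.4871, 0.3384, 0.1173]
tool_rot: [-0.062, 0.998, -0.006, 0.002]
ft_force: [-0.7, 0.3, -3.4]
grip_width: 0.012
```

```bash
python3 d.py 623 -24 110 190
```

```text
t 9.45 pos [487.1 338.4 117.3] hd -172.89 j6 -1.08 tilt [-0.0033 -0.0125] F [-0.7  0.3 -3.4] w 12.0
tool shift [ -89.9 -376.3   12.3] turn -2.89
```

Emit:
apply_moves --moves '[[[-4, -17, 0, 0], [-7, -28, 0, 0], [-7, -28, 0, 0], [-7, -28, 0, 0], [-7, -28, 0, 0], [-7, -28, 0, 0], [-7, -28, 0, 0], [-7, -28, 0, 0], [-7, -28, 0, 0], [-7, -28, 0, 0]]]'

```text
clock: 10.45
eef_pos: [0.5886, 0.0753, 0.1229]
tool_rot: [-0.068, 0.998, -0.005, 0.001]
ft_force: [0.7, 1.0, -1.9]
grip_width: 0.0123
```

```bash
python3 d.py 623 -24 110 190
```

```text
t 10.45 pos [588.6  75.3 122.9] hd -172.16 j6 -1.58 tilt [-0.0006 -0.0108] F [ 0.7  1.  -1.9] w 12.3
tool shift [ -20.5 -103.    14. ] turn -2.16
```

Emit:
apply_moves --moves '[[[-4, -20, 2, 0.5], [-4, -20, 2, 0.5], [-4, -18, 2, 0.5], [-4, -15, 2, 0.5], [-3, -13, 2, 0], [-2, -8, 2, 0], [0, -4, 2, 0], [0, 0, 2, 0], [0, 0, 0, 0], [0, 0, 0, 0]]]'

```text
clock: 11.45
eef_pos: [0.6218, -0.0271, 0.1077]
tool_rot: [-0.048, 0.999, -0.005, -0.0]
ft_force: [-0.5, 0.3, -2.0]
grip_width: 0.0123
```

```bash
python3 d.py 623 -24 70 190; cat > look.py <<'E'
import sys
from h import *
s=shot('scene');t=shot('top')
a=cv2.resize(s['color'][200:310,230:370],None,fx=4,fy=4,interpolation=2)
b=cv2.resize(t['color'][150:270,275:415],None,fx=4,fy=4,interpolation=2)
o=np.zeros((600,800,3),np.uint8)
o=np.vstack([a,b]) if 0 else np.hstack([np.pad(a,((0,40),(0,0),(0,0))),b])
o=cv2.resize(o,(800,int(o.shape[0]*800/o.shape[1])),interpolation=cv2.INTER_AREA);cv2.imwrite('pics/'+sys.argv[1],o[:,:,::-1])
E
python3 look.py p1.png
```

```text
t 11.45 pos [621.8 -27.1 107.7] hd -174.46 j6 -1.71 tilt [ 0.001  -0.0099] F [-0.5  0.3 -2. ] w 12.3
tool shift [-1.5  3.4 37.7] turn -4.46
```

View pics/p1.png

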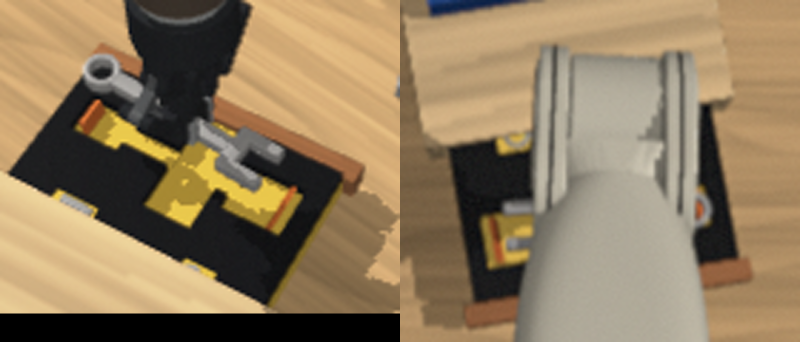

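Jaw end is to the left, over the jaw-shaped recess end; the ring is over the right end. Turn a bit more and lower to just above it.

Emit:
apply_moves --moves '[[[0, 1, 4, -0.9], [0, 1, 5, -0.9], [-0.5, 1, 5, -0.9], [-0.5, 0.5, 5, -0.9], [-0.5, 0, 5, -0.9], [0, 0, 5, 0], [0, 0, 4, 0], [0, 0, 3, 0], [0, 0, 0, 0], [0, 0, 0, 0]]]'

```text
clock: 12.55
eef_pos: [0.6225, -0.0223, 0.0679]
tool_rot: [-0.092, 0.996, -0.005, -0.001]
ft_force: [-0.1, -0.7, -2.9]
grip_width: 0.0121
```

```bash
python3 d.py 623 -24 70 190; python3 -c "
from h import *
s=shot('scene')
cv2.imwrite('pics/p2.png',cv2.resize(s['color'][205:305,220:370],None,fx=5,fy=5,interpolation=2)[:,:,::-1])"
```

```text
t 12.55 pos [622.5 -22.3  67.9] hd -169.45 j6 -1.79 tilt [ 0.0028 -0.0094] F [-0.1 -0.7 -2.9] w 12.1
tool shift [-0.1 -1.8 -2. ] turn 0.55
```

View pics/p2.png

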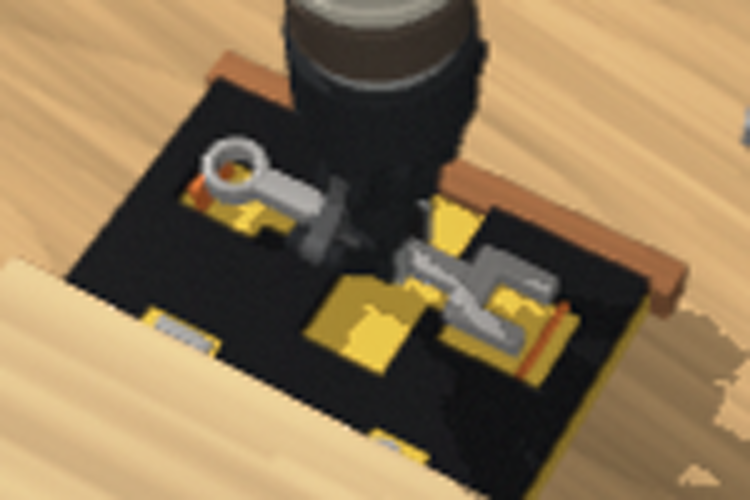

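```bash
cat > rel.py <<'E'
from h import *
s=shot('scene');S=lambda a,b:(220+a/5,205+b/5)
def rep(zt,ring,t1,t2,G=(623,-24),yaw=10):
    a=np.radians(yaw);R=np.array([[np.cos(a),-np.sin(a)],[np.sin(a),np.cos(a)]])
    for n,p in(('ring',ring),('tip1',t1),('tip2',t2)):
        w=ray(s,*S(*p),zt)[:2]*1000;print(n,w.round(1),'tray frame',(R.T@(w-G)).round(1))
if __name__=='__main__':
    rep(.0622,(236,167),(556,278),(522,332))
    for p in((40,388),(80,318)):pass
    print('recess by scene:');G=np.array((623,-24))
    for n,p in dict(jawA=(540,388),jawB=(580,318),ringA=(182,203),ringB=(220,150),scL=(385,376),scR=(303,330)).items():
        a=np.radians(10);R=np.array([[np.cos(a),-np.sin(a)],[np.sin(a),np.cos(a)]]);print(n,(R.T@(ray(s,*S(*p),.042)[:2]*1000-G)).round(1))
E
python3 rel.py
```

```text
ring [ 637.5 -102. ] tray frame [  0.7 -79.3]
tip1 [592.   45.7] tray frame [-18.4  74. ]
tip2 [622.3  51. ] tray frame [12.3 74. ]
recess by scene:
jawA [22.9 88.9]
jawB [-16.1  87.7]
ringA [ 19.1 -99.2]
ringB [-13.6 -99.8]
scL [50.5 27.2]
scR [ 48.5 -16. ]
```

```bash
python3 - <<'E'
from h import *
a=np.radians(10);R=np.array([[np.cos(a),-np.sin(a)],[np.sin(a),np.cos(a)]]);G=np.array((623,-24))
for n,b in(('top',(200,250,295,400)),('scene',(225,290,240,345))):
    c=shot(n);I=cv2.imread('pics/%s1.png'%n);h=cv2.cvtColor(I,cv2.COLOR_BGR2HSV)
    m=((h[...,0]<14)&(h[...,1]>150)&(h[...,2]>90)).astype(np.uint8);k=np.zeros_like(m);k[b[0]:b[1],b[2]:b[3]]=m[b[0]:b[1],b[2]:b[3]]
    N,L,st,ce=cv2.connectedComponentsWithStats(k,connectivity=8)
    for s,q in zip(st[1:],ce[1:]):
        if 4<s[4]<200: print(n,s,q.round(1),[(R.T@(ray(c,*q,z)[:2]*1000-G)).round(1).tolist() for z in(.034,.046)])
    # other known: base-ish and case
    I=c['color'];h=cv2.cvtColor(I,cv2.COLOR_RGB2HSV);m=((h[...,1]<60)&(h[...,2]>90)).astype(np.uint8)
    b=(205,250,290,400) if n=='top' else (225,290,255,340)
    k=np.zeros_like(m);k[b[0]:b[1],b[2]:b[3]]=m[b[0]:b[1],b[2]:b[3]]
    N,L,st,ce=cv2.connectedComponentsWithStats(k)
    for i in range(1,N):
        if st[i][4]>25:
            v,u=np.nonzero(L==i);P=np.array([R.T@(ray(c,x,y,.060)[:2]*1000-G) for x,y in zip(u,v)]);print(n,'sp',st[i],P.min(0).round(1),P.max(0).round(1))
# same-object check of both cameras: glue-independent bench marks: slat & screwdriver handle
for n in('top','scene'):
    c=shot(n);h=cv2.cvtColor(cv2.imread('pics/%s1.png'%n),cv2.COLOR_BGR2HSV)
    m=(((h[...,0]<5)|(h[...,0]>174))&(h[...,1]>190)&(h[...,2]>80)).astype(np.uint8)
    N,L,st,ce=cv2.connectedComponentsWithStats(m)
    for s,q in zip(st[1:],ce[1:]):
        if s[4]>60: print(n,'red',s,(ray(c,*q,.012)*1000).round(1))
E
```

```text
top [377 217   4  10  29] [378.5 221.8] [[2.5, -100.5], [1.1, -99.0]]
top [306 227   5  15  35] [308.2 234. ] [[2.2, 75.0], [0.7, 75.0]]
top sp [ 309  205   70   45 2599] [-64.  -96.8] [64.2 70.9]
scene [258 235   8  12  56] [261.7 240.3] [[-2.7, -100.1], [3.2, -94.7]]
scene [320 243   5   3   7] [322. 244.] [[-61.7, 27.1], [-55.0, 30.7]]
scene [328 246   4   4   5] [329.2 247.8] [[-60.7, 46.5], [-54.0, 49.9]]
scene [336 250   3   3   5] [337.2 251. ] [[-62.0, 66.6], [-55.3, 69.7]]
scene [324 265  10  15  25] [328.6 271.8] [[-5.0, 75.1], [0.8, 78.2]]
scene sp [260 232  25  17 201] [-15.8 -98. ] [ 16.9 -35.7]
scene sp [300 253  31  23 315] [-20.1   6.6] [22.5 75. ]
top red [472 304   8  38 170] [ 397.9 -359.2   12. ]
scene red [245 130  29  25 262] [ 394.7 -362.7   12. ]
```

Emit:
apply_moves --moves '[[[0, 1, 0, 0.3], [0, 0, 1.5, 0], [0, 0, 1.5, 0], [0, 0, 1.5, 0], [0, 0, 1.5, 0], [0, 0, 1.5, 0], [0, 0, 1, 0], [0, 0, 1, 0], [0, 0, 1, 0], [0, 0, 0, 0]]]'

```text
clock: 13.85
eef_pos: [0.6229, -0.0216, 0.0573]
tool_rot: [-0.089, 0.996, -0.005, -0.0]
ft_force: [0.1, -0.4, -2.6]
grip_width: 0.012
```

```bash
python3 d.py 623 -22.5 55 190
```

```text
t 13.85 pos [622.9 -21.6  57.3] hd -169.79 j6 -1.78 tilt [ 0.0014 -0.0105] F [ 0.1 -0.4 -2.6] w 12.0
tool shift [ 0.  -0.8  2.3] turn 0.21
```

Already 3 mm below the black face with no contact force, so it's entering. Pressing on gently.

Emit:
apply_moves --moves '[[[0, 0, 1, 0], [0, 0, 1, 0], [0, 0, 0.5, 0], [0, 0, 0.5, 0], [0, 0, 0.5, 0], [0, 0, 0.5, 0], [0, 0, 0.5, 0], [0, 0, 0, 0], [0, 0, 0, 0], [0, 0, 0, 0]]]'

```text
clock: 14.85
eef_pos: [0.6233, -0.0219, 0.056]
tool_rot: [-0.089, 0.996, -0.006, 0.001]
ft_force: [-2.4, -0.8, 4.0]
grip_width: 0.0119
```

```bash
python3 d.py 623 -22.5 49.7 190
```

```text
t 14.85 pos [623.3 -21.9  56. ] hd -169.81 j6 -1.78 tilt [-0.0012 -0.0118] F [-2.4 -0.8  4. ] w 11.9
tool shift [ 0.4 -0.5  6.3] turn 0.19
```

Emit:
apply_moves --moves '[[[0, 0, 1.5, 0], [0, 0, 2, 0], [0, 0, 2, 0], [0, 0, 2, 0], [0, 0, 2, 0], [0, 0, 2, 0], [0, 0, 2, 0], [0, 0, 2, 0], [0, 0, 2, 0], [0, 0, 2, 0]]]'

```text
clock: 15.85
eef_pos: [0.63, -0.0212, 0.0496]
tool_rot: [-0.09, 0.996, -0.004, 0.011]
ft_force: [-4.0, 0.2, 12.3]
grip_width: 0.0122
```

```bash
python3 d.py 623 -22.5 49.7 190
```

```text
t 15.85 pos [630.  -21.2  49.6] hd -169.65 j6 -1.78 tilt [-0.0202 -0.0108] F [-4.   0.2 12.3] w 12.2
tool shift [ 7.1 -0.  -0.2] turn 0.35
```

Emit:
apply_moves --moves '[[[0, 0, 0, 0], [0, 0, 0, 0], [0, 0, 0, 0], [0, 0, 0, 0], [0, 0, 0, 0], [0, 0, 0, 0], [0, 0, -5, 0], [0, 0, -10, 0], [0, 0, -15, 0], [0, 0, -15, 0]]]' --hand -0.3

```text
clock: 16.85
eef_pos: [0.6275, -0.0204, 0.0921]
tool_rot: [-0.09, 0.996, -0.004, 0.008]
ft_force: [1.0, 0.1, -0.2]
grip_width: 0.0302
```

Emit:
apply_moves --moves '[[[0, 0, -15, 0], [0, 0, -15, 0], [0, -15, -10, 0], [0, -20, 0, 0], [0, -20, 0, 0], [0, -20, 0, 0], [0, -20, 0, 0], [0, -20, 0, 0], [0, -20, 0, 0], [0, -20, 0, 0]]]'

```text
clock: 17.85
eef_pos: [0.6593, -0.1833, 0.1481]
tool_rot: [-0.092, 0.996, -0.006, 0.015]
ft_force: [-0.4, 0.1, 0.7]
grip_width: 0.0297
```

```bash
python3 d.py 630 -22 60 190; python3 look.py q1.png
```

```text
t 17.85 pos [ 659.3 -183.3  148.1] hd -169.48 j6 -2.02 tilt [-0.0283 -0.0152] F [-0.4  0.1  0.7] w 29.7
tool shift [  1.9 165.3  85.6] turn 0.52
```

View pics/q1.png

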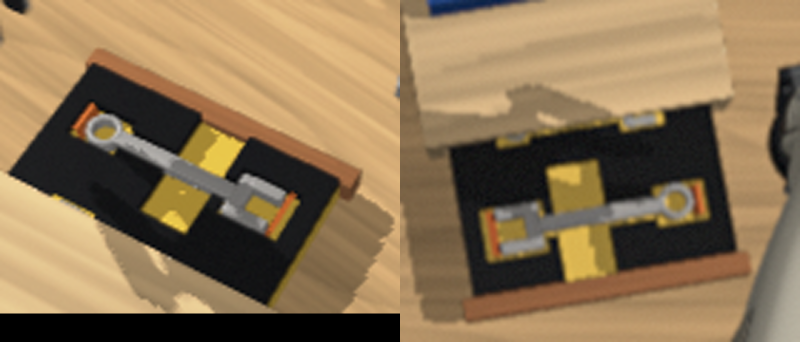

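The spanner is in the recess the right way round (top crop: jaw at (500,225), ring at (680,200)), and the tray slid in slightly. Next I'll press with closed fingers over shaft, ring and jaw. First I need to locate it.

```bash
cat > sp.py <<'E'
from h import *
for n in('top','scene'):
    c=shot(n);h=cv2.cvtColor(c['color'],cv2.COLOR_RGB2HSV)
    m=((h[...,1]<70)&(h[...,2]>75)).astype(np.uint8)
    k=np.zeros_like(m);b=(205,250,295,402) if n=='top' else (232,285,255,338)
    k[b[0]:b[1],b[2]:b[3]]=m[b[0]:b[1],b[2]:b[3]]
    q=max(cv2.findContours(k,0,1)[0],key=cv2.contourArea)[:,0]
    r=cv2.minAreaRect(np.array([ray(c,u,v,.044)[:2]*1000 for u,v in q],np.float32));B=cv2.boxPoints(r)
    print(n,np.round(r[0],1),np.round(r[1],1),round(r[2],1),B.round(0).tolist())
E
python3 sp.py
```

```text
top [633.6 -35. ] [ 40.  169.5] 10.5 [[598.0, 45.0], [629.0, -122.0], [669.0, -115.0], [638.0, 52.0]]
scene [634.5 -31.2] [ 41.3 170.3] 12.0 [[597.0, 48.0], [632.0, -119.0], [672.0, -110.0], [637.0, 56.0]]
```

Emit:
apply_moves --moves '[[[0, 18, 3, 0], [0, 20, 3, 0], [0, 20, 5, 0], [0, 20, 5, 0], [0, 20, 5, 0], [0, 20, 5, 0], [0, 20, 5, 0], [0, 15, 5, 0], [0, 8, 5, 0], [0, 0, 0, 0]]]' --hand -1

```text
clock: 19.05
eef_pos: [0.6274, -0.0128, 0.1048]
tool_rot: [-0.095, 0.995, -0.005, 0.015]
ft_force: [0.0, -0.2, 0.5]
grip_width: 0.0001
```

```bash
python3 d.py 628 -22 70 190
```

```text
t 19.05 pos [627.4 -12.8 104.8] hd -169.06 j6 -1.78 tilt [-0.0281 -0.0134] F [ 0.  -0.2  0.5] w 0.1
tool shift [ 2.1 -8.6 34.9] turn 0.94
```

Emit:
apply_moves --moves '[[[-1, -2, 4, 0.5], [-1, -2, 5, 0.5], [-1, -2, 5, 0], [0, -2, 5, 0], [0, -1, 5, 0], [0, 0, 5, 0], [0, 0, 5, 0], [0, 0, 3, 0], [0, 0, 2, 0], [0, 0, 0, 0]]]'

```text
clock: 20.05
eef_pos: [0.6343, -0.0262, 0.0623]
tool_rot: [-0.083, 0.996, -0.006, 0.015]
ft_force: [-0.1, -0.1, 0.8]
grip_width: 0.0001
```

```bash
python3 d.py 631 -22 61 190
```

```text
t 20.05 pos [634.3 -26.2  62.3] hd -170.43 j6 -1.78 tilt [-0.0284 -0.0141] F [-0.1 -0.1  0.8] w 0.1
tool shift [2.6 4.7 1.2] turn -0.43
```

Emit:
apply_moves --moves '[[[1.5, 2, 0, 0], [1, 2, 0, 0], [0, 0, 1, 0], [0, 0, 1, 0], [0, 0, 1.5, 0], [0, 0, 1.5, 0], [0, 0, 1.5, 0], [0, 0, 1.5, 0], [0, 0, 1.5, 0], [0, 0, 1.5, 0]]]'

```text
clock: 21.05
eef_pos: [0.6317, -0.022, 0.0612]
tool_rot: [-0.084, 0.996, -0.006, 0.018]
ft_force: [-4.3, -0.2, 8.6]
grip_width: 0.0002
```

```bash
python3 d.py 631 -22 61 190
```

```text
t 21.05 pos [631.7 -22.   61.2] hd -170.37 j6 -1.77 tilt [-0.0343 -0.0155] F [-4.3 -0.2  8.6] w 0.2
tool shift [0.7 0.1 0.2] turn -0.37
```

Emit:
apply_moves --moves '[[[0.5, 0, 3, 0], [0.5, 0, 3, 0], [0.5, 0, 3, 0], [0.5, 0, 3, 0], [0, 0, 3, 0], [0, 0, 0, 0], [0, 0, -3, 0], [0, 0, -5, 0], [0, 0, -5, 0], [0, 0, 0, 0]]]'

```text
clock: 22.05
eef_pos: [0.6352, -0.0212, 0.0763]
tool_rot: [-0.084, 0.996, -0.006, 0.028]
ft_force: [0.9, -0.5, 0.4]
grip_width: 0.0001
```

```bash
python3 d.py 646 -102.5 66 190
```

```text
t 22.05 pos [635.2 -21.2  76.3] hd -170.32 j6 -1.77 tilt [-0.0539 -0.0167] F [ 0.9 -0.5  0.4] w 0.1
tool shift [  3.6 -81.7  11.5] turn -0.32
```

Emit:
apply_moves --moves '[[[0.5, -8, 0, 0], [0.5, -12, 0, 0], [0.5, -12, 0, 0], [0.5, -12, 0, 0], [0.5, -12, 0, 0], [0.5, -10, 0, 0], [0, -8, 2, 0], [0, -5, 3, 0], [0, -2, 3, 0], [0, 0, 0, 0]]]'

```text
clock: 23.05
eef_pos: [0.6464, -0.1112, 0.0673]
tool_rot: [-0.083, 0.996, -0.006, 0.026]
ft_force: [-0.5, -0.2, -1.4]
grip_width: -0.0003
```

```bash
python3 d.py 646 -102.5 62 190;python3 sp.py
```

```text
t 23.05 pos [ 646.4 -111.2   67.3] hd -170.5 j6 -1.91 tilt [-0.0518 -0.0166] F [-0.5 -0.2 -1.4] w -0.3
tool shift [-0.8  8.7  5.2] turn -0.5
top [628.8 -63.3] [108.4 227.9] 0.2 [[574.0, 50.0], [575.0, -177.0], [683.0, -177.0], [683.0, 51.0]]
scene [636.8 -31.9] [ 41.2 172.6] 9.8 [[602.0, 50.0], [631.0, -120.0], [672.0, -113.0], [642.0, 57.0]]
```

Emit:
apply_moves --moves '[[[-1, 4, 0, 0], [-1, 4, 1, 0], [0, 0.5, 1.5, 0], [0, 0, 1.5, 0], [0, 0, 1.5, 0], [0, 0, 1.5, 0], [0, 0, 1.5, 0], [0, 0, 1.5, 0], [0, 0, 1.5, 0], [0, 0, 1.5, 0]]]'

```text
clock: 24.15
eef_pos: [0.6484, -0.0988, 0.0611]
tool_rot: [-0.085, 0.996, -0.006, 0.029]
ft_force: [-4.2, 0.4, 6.7]
grip_width: 0.0001
```

```bash
python3 d.py 648.5 -103 61 190
```

```text
t 24.15 pos [648.4 -98.8  61.1] hd -170.26 j6 -1.89 tilt [-0.0563 -0.0166] F [-4.2  0.4  6.7] w 0.1
tool shift [ 0.6 -4.1  0.1] turn -0.26
```

Emit:
apply_moves --moves '[[[1, -1, 3, 0], [1, 0, 3, 0], [1, 0, 3, 0], [1, 0, 3, 0], [0, 0, -3, 0], [0, 0, -5, 0], [0, 0, -5, 0], [0, 10, -2, 0], [0, 15, 0, 0], [0, 15, 0, 0]]]'

```text
clock: 25.15
eef_pos: [0.6411, -0.0591, 0.0769]
tool_rot: [-0.083, 0.996, -0.005, 0.036]
ft_force: [0.0, 0.5, 0.6]
grip_width: -0.0002
```

```bash
python3 d.py 624 35 66 190
```

```text
t 25.15 pos [641.1 -59.1  76.9] hd -170.41 j6 -1.83 tilt [-0.0717 -0.0153] F [0.  0.5 0.6] w -0.2
tool shift [ 2.  95.8  9.3] turn -0.41
```

Emit:
apply_moves --moves '[[[0.5, 12, 0, 0], [0.5, 15, 0, 0], [0, 15, 0, 0], [0, 15, 0, 0], [0, 14, 0, 0], [0, 10, 2, 0], [0, 7, 2, 0], [0, 3, 2, 0], [0, 0, 2, 0], [0, 0, 0, 0]]]'

```text
clock: 26.15
eef_pos: [0.6221, 0.0435, 0.0652]
tool_rot: [-0.087, 0.996, -0.004, 0.035]
ft_force: [-0.2, -0.2, 0.2]
grip_width: -0.0001
```

```bash
python3 d.py 624 35 66 190; python3 sp.py
```

```text
t 26.15 pos [622.1  43.5  65.2] hd -170.02 j6 -1.67 tilt [-0.0689 -0.0145] F [-0.2 -0.2  0.2] w -0.1
tool shift [-0.4 -8.7 -0.6] turn -0.02
top [628.6 -17.8] [108.2 200.5] 0.3 [[574.0, 82.0], [575.0, -118.0], [683.0, -118.0], [682.0, 83.0]]
scene [645.3 -54.7] [ 29.2 119.6] 6.4 [[624.0, 3.0], [637.0, -116.0], [666.0, -113.0], [653.0, 6.0]]
```

Emit:
apply_moves --moves '[[[0, -7, 0, 0], [-1, -7, 0, 0], [-1, -3, 1, 0], [0, 0, 1, 0], [0, 0, 1.5, 0], [0.5, 0, 1.5, 0], [0.5, 0, 1.5, 0], [0.5, 0, 1.5, 0], [0.5, 0, 1.5, 0], [0.5, 0, 1.5, 0]]]'

```text
clock: 27.25
eef_pos: [0.6286, 0.0228, 0.0613]
tool_rot: [-0.085, 0.996, -0.005, 0.039]
ft_force: [-2.6, -0.5, 7.8]
grip_width: 0.0004
```

```bash
python3 d.py 624 35 61 190
```

```text
t 27.25 pos [628.6  22.8  61.3] hd -170.21 j6 -1.7 tilt [-0.0774 -0.0167] F [-2.6 -0.5  7.8] w 0.4
tool shift [ 2.5 12.8 -0.1] turn -0.21
```

Contact heights at shaft, ring and jaw are 61.2, 61.1 and 61.3 mm, so it's level at about 44 mm, which is home. One firmer press at the jaw, then retreat and look.

Emit:
apply_moves --moves '[[[1, 0, 3, 0], [1, 0, 3, 0], [1, 0, 3, 0], [0, 0, 0, 0], [0, 0, -5, 0], [0, 0, -12, 0], [10, 0, -15, 0], [20, 0, -15, 0], [25, 0, -10, 0], [25, 0, 0, 0]]]'

```text
clock: 28.25
eef_pos: [0.5476, 0.0108, 0.1158]
tool_rot: [-0.087, 0.995, -0.005, 0.048]
ft_force: [0.5, 0.6, 0.4]
grip_width: -0.0002
```

Emit:
apply_moves --moves '[[[25, 0, 0, 0], [25, 0, 0, 0], [20, 0, 0, 0], [20, 0, 0, 0], [10, 0, 0, 0], [0, 0, 0, 0], [0, 0, 0, 0], [0, 0, 0, 0], [0, 0, 0, 0], [0, 0, 0, 0]]]'

```text
clock: 29.25
eef_pos: [0.4472, -0.0066, 0.1107]
tool_rot: [-0.087, 0.995, -0.006, 0.051]
ft_force: [-0.5, -0.4, 0.0]
grip_width: 0.0002
```

```bash
python3 d.py 470 -60 40 100; python3 sp.py; python3 look.py q2.png
```

```text
t 29.25 pos [447.2  -6.6 110.7] hd -169.92 j6 -1.76 tilt [-0.1006 -0.0199] F [-0.5 -0.4  0. ] w 0.2
tool shift [ -5.9 -55.1  72.7] turn 90.08
top [640.2 -33.7] [ 41.2 167.3] 9.8 [[606.0, 45.0], [634.0, -120.0], [675.0, -113.0], [646.0, 52.0]]
scene [639.3 -30. ] [ 40.  169.4] 9.8 [[605.0, 50.0], [634.0, -117.0], [673.0, -110.0], [645.0, 57.0]]
```

View pics/q2.png

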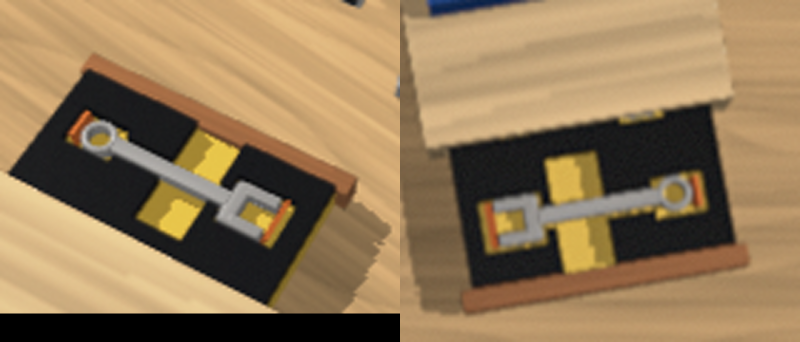

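Both views show the spanner level: ring at scene crop (100,138), jaw at (245,205), both 170 mm long when projected at home height. Now I'll take the fingertips down in front of the board, whose centre is near (571,-45).

Emit:
apply_moves --moves '[[[-3, -6, 0, 0], [-6, -9, 0, 0], [-6, -9, 0, 0], [-6, -9, 5, 0], [-6, -9, 8, 0], [-6, -8, 10, 0], [-5, -5, 10, 0], [-5, -2, 10, 0], [0, 0, 10, 0], [0, 0, 5, 0]]]'

```text
clock: 30.45
eef_pos: [0.5103, -0.0611, 0.0527]
tool_rot: [-0.086, 0.995, -0.006, 0.05]
ft_force: [0.2, -0.1, -0.0]
grip_width: -0.0
```

```bash
python3 d.py 527 -53 34 190; python3 -c "
from h import *
t=shot('top')
for p in((430,150),(580,125),(730,100)): print((ray(t,275+(p[0]-400)/2.857,150+p[1]/2.857,.06)*1000).round(1))
for p in((462,310),(748,264)): print((ray(t,275+(p[0]-400)/2.857,150+p[1]/2.857,.034)*1000).round(1))"
```

```text
t 30.45 pos [510.3 -61.1  52.7] hd -170.03 j6 -1.87 tilt [-0.0995 -0.0198] F [ 0.2 -0.1 -0. ] w -0.0
tool shift [-16.    5.5  20.3] turn -0.03
[685.5 105.   60. ]
[707.6 -22.   60. ]
[ 729.8 -149.7   60. ]
[551.8  78.   34. ]
[ 592.2 -167.2   34. ]
```

Emit:
apply_moves --moves '[[[0, 1, 4, 0], [0, 1, 4, 0], [0, 1, 4, 0], [0, 1, 3, 0], [0, 1, 3, 0], [-5, 0, 0, 0], [-5, 0, 0, 0], [-4, 0, 0, 0], [-4, 0, 0, 0], [-4, 0, 0, 0]]]'

```text
clock: 31.5
eef_pos: [0.5342, -0.0505, 0.0362]
tool_rot: [-0.087, 0.995, -0.005, 0.051]
ft_force: [0.6, -0.1, -0.3]
grip_width: -0.0001
```

```bash
python3 d.py 680 -26 34 190
```

```text
t 31.5 pos [534.2 -50.5  36.2] hd -169.91 j6 -1.84 tilt [-0.1004 -0.0198] F [ 0.6 -0.1 -0.3] w -0.1
tool shift [-146.8   -1.1   17.1] turn 0.09
```

Emit:
apply_moves --moves '[[[-5, 0, 0.7, 0], [-5, 0, 0.7, 0], [-5, 0, 0.7, 0], [-5, 0, 0.7, 0], [-5, 0, 0.6, 0], [-5, 0, 0.6, 0], [-5, 0, 0.6, 0], [-5, 0, 0.6, 0], [-5, 0, 0.6, 0], [-5, 0, 0.6, 0]]]'

```text
clock: 32.5
eef_pos: [0.583, -0.0418, 0.0333]
tool_rot: [-0.087, 0.995, -0.006, 0.046]
ft_force: [-4.1, -0.8, 2.5]
grip_width: 0.0001
```

```bash
python3 d.py 680 -26 34 190;python3 sp.py
```

```text
t 32.5 pos [583.  -41.8  33.3] hd -169.99 j6 -1.82 tilt [-0.0901 -0.0195] F [-4.1 -0.8  2.5] w 0.1
tool shift [-97.9  -1.1   8.2] turn 0.01
top [612.6 -69. ] [ 76.1 132. ] 0.1 [[574.0, -3.0], [575.0, -135.0], [651.0, -135.0], [651.0, -3.0]]
scene [666.1 -23.3] [ 31.6 166. ] 12.8 [[632.0, 54.0], [669.0, -108.0], [700.0, -101.0], [663.0, 61.0]]
```

Emit:
apply_moves --moves '[[[-5, 0, 0.4, 0], [-5, 0, 0.4, 0], [-5, 0, 0.4, 0], [-5, 0, 0.4, 0], [-5, 0, 0.4, 0], [-5, 0, 0.4, 0], [-5, 0, 0.4, 0], [-5, 0, 0.4, 0], [-5, 0, 0.4, 0], [-5, 0, 0.4, 0]]]'

```text
clock: 33.6
eef_pos: [0.6355, -0.0325, 0.0331]
tool_rot: [-0.087, 0.995, -0.006, 0.045]
ft_force: [-4.4, -0.6, 2.0]
grip_width: -0.0001
```

```bash
python3 d.py 680 -26 34 190
```

```text
t 33.6 pos [635.5 -32.5  33.1] hd -170.0 j6 -1.8 tilt [-0.0882 -0.0191] F [-4.4 -0.6  2. ] w -0.1
tool shift [-44.9  -1.3   3.1] turn 0.0
```

Emit:
apply_moves --moves '[[[-4, 0, 0.4, 0], [-4, 0, 0.4, 0], [-4, 0, 0.4, 0], [-4, 0, 0.4, 0], [-4, 0, 0.4, 0], [-4, 0, 0.4, 0], [-3, 0, 0.3, 0], [-3, 0, 0.3, 0], [-3, 0, 0.3, 0], [-3, 0, 0.3, 0]]]'

```text
clock: 34.6
eef_pos: [0.6751, -0.0255, 0.0331]
tool_rot: [-0.087, 0.995, -0.006, 0.045]
ft_force: [-3.5, -0.6, 2.5]
grip_width: -0.0
```

```bash
python3 d.py 680 -26 34 190
```

```text
t 34.6 pos [675.1 -25.5  33.1] hd -169.98 j6 -1.78 tilt [-0.0895 -0.019 ] F [-3.5 -0.6  2.5] w -0.0
tool shift [-4.8 -1.3 -0.4] turn 0.02
```

Emit:
apply_moves --moves '[[[-2, 0, 0.2, 0], [-2, 0, 0.2, 0], [-2, 0, 0.2, 0], [-2, 0, 0.2, 0], [-2, 0, 0.2, 0], [-2, 0, 0.2, 0], [-2, 0, 0.2, 0], [-2, 0, 0.2, 0], [-2, 0, 0.2, 0], [-2, 0, 0.2, 0]]]'

```text
clock: 35.6
eef_pos: [0.6766, -0.0253, 0.0313]
tool_rot: [-0.085, 0.996, -0.007, 0.025]
ft_force: [-10.3, -1.4, 6.2]
grip_width: 0.0003
```

```bash
python3 d.py 680 -26 34 190; python3 look.py r1.png
```

```text
t 35.6 pos [676.6 -25.3  31.3] hd -170.2 j6 -1.78 tilt [-0.0493 -0.018 ] F [-10.3  -1.4   6.2] w 0.3
tool shift [-3.4 -1.3 -2.6] turn -0.2
```

View pics/r1.png

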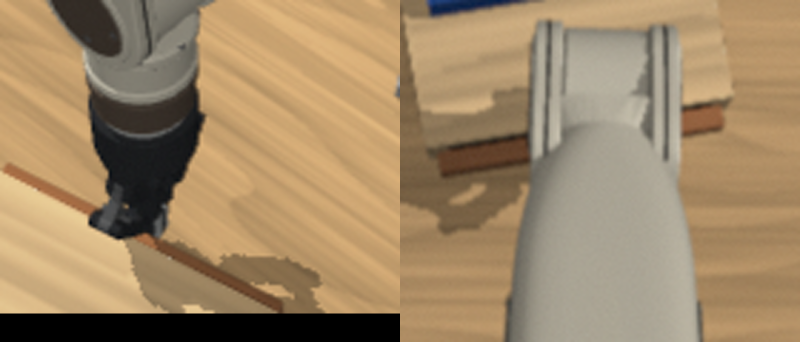

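The force rose to 10 N and motion stopped. The board is flush with the case front (top crop (445,160) to (720,120)). One firmer nudge, then back off.

Emit:
apply_moves --moves '[[[-3, 0, 0, 0], [-3, 0, 0, 0], [-3, 0, 0, 0], [3, 0, 0, 0], [8, 0, -1, 0], [12, 0, -2, 0], [15, 0, -5, 0], [20, 0, -10, 0], [20, 0, -15, 0], [20, 0, -15, 0]]]'

```text
clock: 36.7
eef_pos: [0.5824, -0.0402, 0.075]
tool_rot: [-0.086, 0.996, -0.007, 0.024]
ft_force: [-0.2, -0.6, 0.0]
grip_width: -0.0
```

Emit:
apply_moves --moves '[[[20, -10, -15, 0], [20, -20, -15, 0], [20, -30, -10, 0], [20, -30, -10, 0], [20, -30, 0, 0], [20, -30, 0, 0], [20, -30, 0, 0], [10, -15, 0, 0], [0, 0, 0, 0], [0, 0, 0, 0]]]'

```text
clock: 37.7
eef_pos: [0.4699, -0.267, 0.13]
tool_rot: [-0.088, 0.995, -0.012, 0.04]
ft_force: [-0.3, 0.1, 0.4]
grip_width: 0.0001
```

```bash
python3 d.py; python3 -c "
from h import *
s=shot('scene','fs.png');t=shot('top','ft.png')
o=np.hstack([cv2.resize(s['color'],(400,300),interpolation=3),cv2.resize(t['color'],(400,300),interpolation=3)])
z=np.hstack([cv2.resize(s['color'][220:295,220:320],(400,300),interpolation=2),cv2.resize(t['color'][145:220,285:385],(400,300),interpolation=2)])
cv2.imwrite('pics/fin.png',np.vstack([o,z])[:,:,::-1])"
```

```text
t 37.7 pos [ 469.9 -267.   130. ] hd -169.85 j6 -2.28 tilt [-0.0781 -0.0316] F [-0.3  0.1  0.4] w 0.1
```

View pics/fin.png

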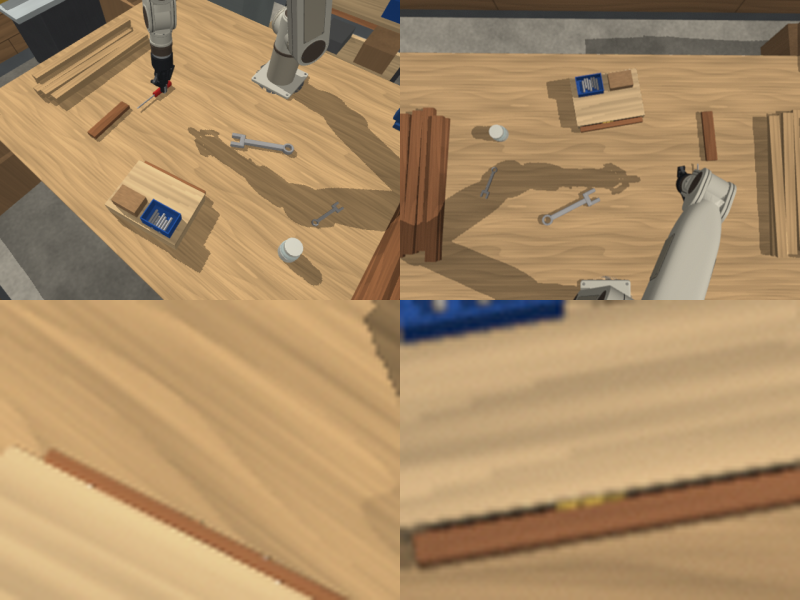

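```bash
python3 -c "
from h import *
print(workorder.job_done())"
```

```text
the job is handed in; nothing more can be done
None
```

The middle-sized spanner is in the empty recess with its jaw at the jaw-shaped end, pressed home, and the tray is pushed shut. I handed the job in at about 38 s.

**Spanner home:** I pressed with the closed fingertips and met the spanner at TCP 61.2 mm over the shaft, 61.1 mm at the ring and 61.3 mm at the jaw. That is level, with its top about 44 mm above the bench, which is the home height. A look in both cameras before shutting agreed.

**Tray shut:** It slid at about 4 N without catching on the roof. It then stopped with the force rising to about 10 N, and a further nudge went in before I backed off. In the last picture the brown board sits against the case, with a thin sliver of recess showing from above. I put that sliver down to the camera's slant under the roof edge, but I did not measure it.

**Things to know:**
- **Order:** The tray slid in about 15 mm while I was pressing the spanner down, before the deliberate push.
- **Tilt:** The tool drifted up to about 6° off vertical during the presses and moves.
- **Cameras:** They disagreed by up to about 6 mm on the recess position. I settled that using the cheeks and by going down slowly while watching the force.
- **Bystanders:** The glue jar and slat look unmoved. The arm hid the screwdriver from the top camera at the end; in the scene view it appears to be in place.

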